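# Dispense one brass ball from the bench feeder

### The job

Feed out one brass ball: with the fingertips push the green catch cup along its rail until it stands centred in front of the chute with the brass balls, then push the red tab of that chute's lever away from you once, gently but fully to its stop, let it spring back and withdraw, so that exactly one brass ball has dropped into the cup. Pick nothing up, do not touch any of the balls, and leave the other two chutes with their levers and the loose parts beside the feeder alone.

Things in the scene. Friction and masses are not known exactly. Their poses are not given: they have to be found in the camera images.
- feeder: Bench feeder for bearing balls, bolted down: grey base plate 200x222x8 mm, three like chutes side by side (62 mm apart, order varies), and along its edge nearest the robot a rail with a green catch cup. Origin on the work surface under the middle of the row; x points to the back (up the chutes), y left along the rail, z up. Within 0.3 rad of square to the robot.
- cup_floor (a point): Middle of the green catch cup's inner floor; cup open on top, 56 mm (x) by 54 mm (y) outside, 47 mm inside along y; floor 22.5 mm, side walls to 56 mm, front wall to 61 mm above the work surface; axes as the feeder's. It slides along y only; pushed on a side wall with 1.5 N it moves, and stays where left. Rail top 18 mm, end stops 25 mm up. Chute outlets begin 4 mm behind it.
- cup (a joint): Position of the catch cup along the rail (m, along the feeder's y, 0 = in front of the middle chute, +-0.062 = in front of the outer ones, stops at +-0.072). At the start it stands between two chutes. A dropping ball falls in cleanly if the cup is within about 11 mm of the chute's middle.
- chute_brass: Aluminium chute, 32 mm wide, sloping 12 degrees down to the robot, with the four gold-coloured brass balls in a row, seen through its open top. Origin on its centre line, on the base plate (8 mm above the work surface); axes as the feeder's. Outlet 47 mm in front of (-x of) the origin; cheeks 66 mm (outlet) to 95 mm (upper end), lever's pivot ears 97 mm above the work surface.
- chute_steel: Aluminium chute, 32 mm wide, sloping 12 degrees down to the robot, with the four bright steel balls in a row, seen through its open top. Origin on its centre line, on the base plate (8 mm above the work surface); axes as the feeder's. Outlet 47 mm in front of (-x of) the origin; cheeks 66 mm (outlet) to 95 mm (upper end), lever's pivot ears 97 mm above the work surface.
- chute_black: Aluminium chute, 32 mm wide, sloping 12 degrees down to the robot, with the four black balls in a row, seen through its open top. Origin on its centre line, on the base plate (8 mm above the work surface); axes as the feeder's. Outlet 47 mm in front of (-x of) the origin; cheeks 66 mm (outlet) to 95 mm (upper end), lever's pivot ears 97 mm above the work surface.
- tab_brass (a point): Front face (towards the robot), 10 mm under the top, of the red upright tab of the brass chute's rocking lever: tab 20 mm wide, 5 mm thick, top about 125 mm above the work surface. Pushed straight away from the robot (+x of the feeder) with the fingertips 103 to 110 mm above the work surface, it tilts back 12 to 18 mm; 2 N at first, 5 N at its stop; it springs back when let go.
- lever_brass (a joint): Angle of the brass chute's lever (rad): 0 tab towards the robot (at rest), 0.55 tilted fully back. At about 0.43 its front tooth has let the front ball go while its rear tooth holds the next; let go, it springs back and the row moves up by one. All three levers are alike, each on its own chute's centre line.
- lever_steel (a joint): Angle of the steel chute's lever (rad): 0 tab towards the robot (at rest), 0.55 tilted fully back. At about 0.43 its front tooth has let the front ball go while its rear tooth holds the next; let go, it springs back and the row moves up by one. All three levers are alike, each on its own chute's centre line.
- lever_black (a joint): Angle of the black chute's lever (rad): 0 tab towards the robot (at rest), 0.55 tilted fully back. At about 0.43 its front tooth has let the front ball go while its rear tooth holds the next; let go, it springs back and the row moves up by one. All three levers are alike, each on its own chute's centre line.
- brass_1: Front gold-coloured brass bearing ball, 24 mm diameter; origin at its centre, waiting behind the lever's front tooth.
- brass_2: Second gold-coloured brass bearing ball, 24 mm diameter; origin at its centre.
- brass_3: Third gold-coloured brass bearing ball, 24 mm diameter; origin at its centre.
- brass_4: Last gold-coloured brass bearing ball, 24 mm diameter; origin at its centre.
- steel_1: Front bright steel bearing ball, 24 mm diameter; origin at its centre, waiting behind the lever's front tooth.
- steel_2: Second bright steel bearing ball, 24 mm diameter; origin at its centre.
- steel_3: Third bright steel bearing ball, 24 mm diameter; origin at its centre.
- steel_4: Last bright steel bearing ball, 24 mm diameter; origin at its centre.
- black_1: Front black bearing ball, 24 mm diameter; origin at its centre, waiting behind the lever's front tooth.
- black_2: Second black bearing ball, 24 mm diameter; origin at its centre.
- black_3: Third black bearing ball, 24 mm diameter; origin at its centre.
- black_4: Last black bearing ball, 24 mm diameter; origin at its centre.
- grease_tin: Green grease tin with a white lid, 67 mm diameter, 38 mm high, loose, to the left of the feeder; origin under its middle.
- race_small: Small grey bearing race, 47 mm diameter, 12 mm high, loose, to the right; origin under its middle.

How it is judged (in metres and radians):
On the way, in this order (a step that is already met when the one before it is completed fails the run):
1. the cup stands in front of the brass chute (y of cup_floor in the frame of chute_brass between -0.012 and 0.012 m), for 0.2 s.
2. the lever of the brass chute is pushed back with the fingers (value of joint lever_brass above 0.42 rad and contact force between the fingers and chute_brass above 0.3 N), for 0.02 s.
3. the front brass ball has dropped into the cup (x of brass_1 in the frame of cup_floor between -0.025 and 0.025 m and y of brass_1 in the frame of cup_floor between -0.0235 and 0.0235 m and z of brass_1 in the frame of cup_floor between 0.005 and 0.022 m), for 0.2 s.
At the end, for the whole second after the job is handed in: The front brass ball lies at rest in the catch cup; the other three brass balls are still in their chute, the steel and black balls within 10 mm of where they were, and all three levers are back at rest (below 0.05 rad) (all of step 3 and linear speed of brass_1 below 0.02 m/s and x of brass_2 in the frame of chute_brass between -0.03 and 0.085 m and z of each of brass_2, brass_3, brass_4 in the frame of chute_brass above 0.045 m and x of brass_3 in the frame of chute_brass between -0.03 and 0.085 m and x of brass_4 in the frame of chute_brass between -0.03 and 0.085 m and distance of each of steel_1, steel_2, steel_3, steel_4, black_1, black_2, black_3, black_4 from where it was at the start of the episode below 0.01 m and value of joint each of lever_brass, lever_steel, lever_black below 0.05 rad); the robot touches nothing.
It fails at once if another lever is pushed or another chute struck (value of joint any of lever_steel, lever_black above 0.12 rad or contact force between the arm and chute_steel above 5 N or contact force between the arm and chute_black above 5 N).
It fails at once if the lever or the feeder is pushed with more than 25 N (contact force between the fingers and chute_brass above 25 N or contact force between the fingers and feeder above 25 N).
It fails at once if a ball is touched, held or lifted by the fingers (contact force between the fingers and brass_1 above 0.5 N or contact force between the fingers and brass_2 above 0.5 N or contact force between the fingers and brass_3 above 0.5 N or contact force between the fingers and brass_4 above 0.5 N or contact force between the fingers and steel_1 above 0.5 N or contact force between the fingers and steel_2 above 0.5 N or contact force between the fingers and steel_3 above 0.5 N or contact force between the fingers and steel_4 above 0.5 N or contact force between the fingers and black_1 above 0.5 N or contact force between the fingers and black_2 above 0.5 N or contact force between the fingers and black_3 above 0.5 N or contact force between the fingers and black_4 above 0.5 N).
It fails at once if a second brass ball leaves the chute (x of brass_2 in the frame of chute_brass below -0.04 m).
It fails at once if a loose part beside the feeder is moved (distance of any of grease_tin, race_small from where it was at the start of the episode above 0.015 m).
It also fails if it takes over 42 s, if anything falls off the work surface, if the arm or the gripper's body presses on something with over 40 N, if the wrist force passes 120 N, or if a joint passes its speed limit or range.

### The arm

A 6-joint arm with a two-finger parallel gripper is mounted at the origin on a cart in front of the work surface, level with it; the furniture and walls round the work are solid. World frame = base frame: x ahead of the robot, y to its left, z up, the work surface at z = 0. Lengths are in mm, angles in rad, forces in N, time in s.
With the tool pointing down it reaches from about 300 to 750 mm from the base axis. Payload 8.5 kg.
Tool frame: the origin (TCP) lies midway between the tips of the shut fingers; the grasp point (between the pads) lies 19 mm behind it; z points along the fingers, y is the line along which they close (so a half turn about z gives the same grasp; the last joint's range is limited). The gripper opens to 88 mm and grips with 3 to 60 N. Pads are 18 mm wide; open, the fingers measure 123 mm over their backs; the gripper's body (75 mm by 187 mm) begins 45 mm behind the grasp point.
Start: joints at [-1.418, 0.381, 1.297, -0, 1.464, -0.215], TCP at [197.753, -513.2, 238.748] pointing down, gripper open.
Joint ranges: [-3.11, 3.11], [-0.89, 2.33], [0.22, 2.48], [-1.42, 4.56], [0.17, 2.85], [-2.88, 2.88]. Speed limits (rad/s): [2.39, 2.39, 3.14, 3.14, 3.14, 3.14].

### API

Orientations are given as a 3x3 rotation matrix whose columns are the frame's x, y, z axes.
In Python, from workcell import robot, snapshot gives the robot as it stands.
- The arm moves only by the tool arm_command, never from a script. Its argument "rows" is a list that holds one entry, the list of rows, each a list of 7 numbers: the shift along the tool's x, y, z in m, then the turn, a rotation vector about the tool's x, y, z in degrees, then the closure, from -1 (fully open) to 1 (shut). A call has 1 to 8 rows; each row is the pose to reach, as a shift and turn from the pose commanded when the call began, along the tool's axes at that moment; what a row does not reach only later rows make up. A row lasts 1/8 s, in which the tool goes at most 62.5 mm and 10.7 degrees, less where a joint would pass 70% of its speed; a pose out of reach is approached as far as the arm can. A call with a gripper value outside its range is refused whole. The fingers move at their own pace and stop on an object; the grip force is fixed at half the most. Time passes only in rows, so rows that repeat a pose let the fingers close. It gives the time, the measured TCP pose, the force, the opening and the grip force at its end, in the units of the state.
- robot.sense(): the state, without advancing time (a new reading comes with each control period).
- snapshot(name): name is "side" or "top" or "wrist"; returns a dict with "color" (400x640x3 uint8, blue, green, red), "z_map" (400x640 float32, mm along the optical axis (not along the pixel's ray), 0 where there is no reading), "fx", "fy", "cx", "cy" (pixels), "extrinsics" (4x4, takes a point from world to camera coordinates); the wrist camera has in their place "T_tool_cam" (4x4, takes a point from camera to tool coordinates, whose origin is the TCP and whose axes are the flange's). Camera axes: x right, y up, looking along -z (the intrinsics and any distortion apply to the point x, -y, -z); pixel columns grow to the right and rows downward; lengths in mm; the calibration is good to about 2 mm. A picture is of the moment at which its call begins: read the wrist's pose just before it.
- robot.sign_off(): hands the job in; it is judged then, once.
The state is a dict: "time": time; "qpos": joint angles; "joint_velocities": joint speeds; "joint_efforts": joint torques, N m; "ee_pos": TCP position; "tcp_rot": TCP orientation; "ft_force": force on the tool from outside, world axes, zero at the start; "ft_torque": the same for the moment, N m; "grip_width": finger opening in mm; "grasp_force": force on a finger pad.
Only numpy, scipy, OpenCV 4.12 (cv2) and the standard library are available. Lean on these libraries where they do the work, as an engineer would, in place of code of your own. Each camera call takes 0.05 s, during which the arm holds its last target. There are 200 camera calls.

## Working session

There is one attempt and no reset: what is moved stays moved. The work goes in short steps, Python scripts to look and compute and a tool call to move; the robot and the scene stay as the last step left them, time stands still between calls to the robot, and variables do not carry over. Pictures are saved under pics/ and viewed, at most 10 in all, crops included, and the job is handed in when it is done.

Besides the shell and the picture viewer there is one more tool, called after "Emit:" as name(argument=value, ...), one argument or row to a line, values as JSON. arm_command: Moves the arm, as the interface text tells. Its arguments: {"type":"object","properties":{"rows":{"type":"array"}},"required":["rows"]}

```bash
mkdir -p pics; cat > h.py <<'E'
import numpy as np, cv2
from workcell import robot, snapshot
def cloud(s):
    z=s["z_map"]; v,u=np.mgrid[:400,:640]
    c=np.stack([(u-s["cx"])/s["fx"]*z,-(v-s["cy"])/s["fy"]*z,-z,np.ones_like(z)],-1)
    w=c@np.linalg.inv(s["extrinsics"]).T
    w[z<=0]=np.nan
    return w[...,:3]
E
python3 - <<'E'
from h import *
for n in("top","side"):
    s=snapshot(n); cv2.imwrite(f"pics/{n}0.png",s["color"]); np.savez(f"{n}0.npz",**s)
st=robot.sense(); print(st["time"],st["ee_pos"],st["tcp_rot"],st["grip_width"],st["ft_force"])
E
```

```text
0.1 [ 197.72843451 -512.96972606  238.20272842] [[ 9.33124161e-01  3.59554252e-01 -2.01855883e-04]
 [ 3.59554207e-01 -9.33123324e-01  1.27870326e-03]
 [ 2.71406760e-04 -1.26576703e-03 -9.99999162e-01]] 87.9859598397014 [-0.63281804 -0.33121996  0.47765329]
```

View pics/top0.png

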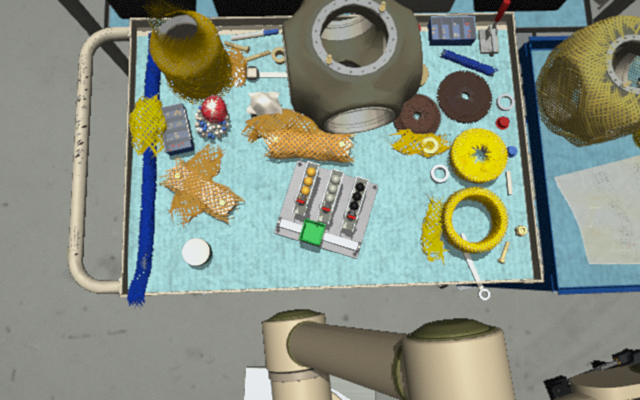

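View pics/side0.png

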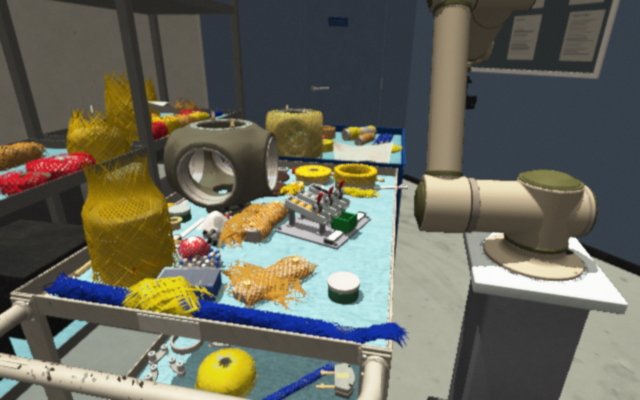

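The top view has the robot at the bottom. Brass is the left chute (balls near 308,180, red tab near 300,202), steel is in the middle and black on the right. The green cup is near (313,233), between brass and steel. Next I'll measure these with depth.

```bash
python3 - <<'E'
from h import *
s=dict(np.load("top0.npz")); w=cloud(s); hsv=cv2.cvtColor(s["color"],cv2.COLOR_BGR2HSV)
print(s["fx"],np.linalg.inv(s["extrinsics"]).round(2).tolist())
H,S,V=[hsv[...,i] for i in range(3)]
roi=np.zeros((400,640),bool); roi[160:260,272:382]=1
g=roi&(H>45)&(H<75)&(S>150); P=w[g]; P=P[~np.isnan(P[:,0])]
print("green",len(P),np.percentile(P,[2,50,98],axis=0).round(1).tolist())
r=roi&((H<8)|(H>172))&(S>150)
n,l,st,c=cv2.connectedComponentsWithStats(r.astype(np.uint8))
for i in range(1,n):
    if st[i,4]>3:
        Q=w[l==i]; print("red",c[i].round(1),st[i,4],np.nanmedian(Q,0).round(1),np.nanmax(Q,0).round(1),np.nanmin(Q,0).round(1))
o=roi&(H>10)&(H<28)&(S>120); n,l,st,c=cv2.connectedComponentsWithStats(o.astype(np.uint8))
for i in range(1,n):
    if st[i,4]>10: print("brass",c[i].round(1),st[i,4],np.nanmedian(w[l==i],0).round(1))
# base plate
p=roi&(w[...,2]>4)&(w[...,2]<13); pc=np.argwhere(p)
xy=w[p][:,:2].astype(np.float32); print("plate",len(xy),cv2.minAreaRect(xy))
f=roi&(w[...,2]>4); n,l,st,c=cv2.connectedComponentsWithStats(f.astype(np.uint8)); k=1+st[1:,4].argmax()
print("feeder",cv2.minAreaRect(w[l==k][:,:2].astype(np.float32)))
# rectangle of cup
print("cup",cv2.minAreaRect(P[P[:,2]>45][:,:2].astype(np.float32)), (P[:,2]>45).sum())
t=w[250:258,150:190]; print("table z",np.nanmedian(t[...,2]))
lid=w[243:263,186:207]; print("tin",np.nanmedian(lid.reshape(-1,3),0))
x0,y0,x1,y1=270,155,384,265
cv2.imwrite("pics/top_crop.png",cv2.resize(s["color"][y0:y1,x0:x1],None,fx=5,fy=5,interpolation=cv2.INTER_CUBIC)[:, :570])
E
```

```text
453.9742003138105 [[0.03, 0.99, -0.16, 372.82], [-1.0, 0.03, 0.02, 7.12], [0.03, 0.16, 0.99, 1159.64], [0.0, 0.0, 0.0, 1.0]]
green 446 [[453.0, -18.9, 17.0], [483.2, 8.0, 21.7], [510.6, 34.5, 60.6]]
red [300.4 200.9] 19 [544.2  37.7 122.4] [551.5  44.7 132.6] [542.   28.5  74. ]
red [325.6 208.8] 20 [527.5 -22.1 124. ] [532.9 -13.6 127.8] [524.9 -29.8  87.9]
red [351.  216.6] 21 [512.6 -81.  123.1] [516.5 -74.  127. ] [508.1 -89.5  88.4]
brass [342.3 160.3] 28 [670.7 -64.5  22.9]
brass [307.8 180.8] 193 [600.5  22.   83.1]
plate 3130 ((546.6437377929688, -28.6856689453125), (258.3215026855469, 280.6262512207031), 1.7414054870605469)
feeder ((550.9097290039062, -26.697494506835938), (224.29727172851562, 211.17129516601562), 74.3337631225586)
cup ((478.85986328125, 8.97406005859375), (51.9242057800293, 48.794639587402344), 74.40819549560547) 64
table z 0.7781831711523637
tin [422.45228699 289.4707605   35.84759889]
```

View pics/top_crop.png

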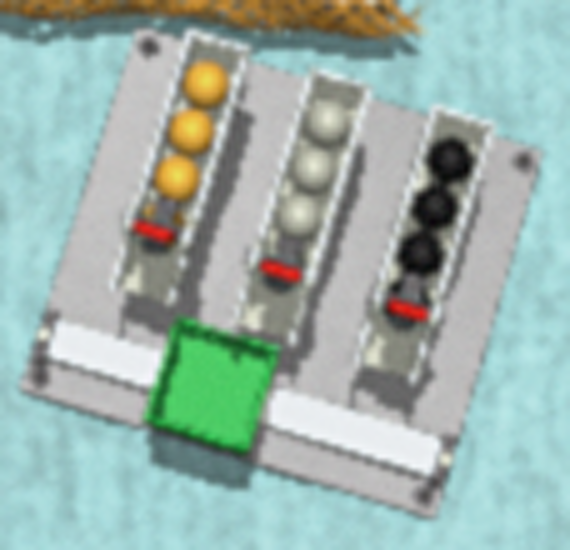

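The tabs line up 62 mm apart with z about 124, and the feeder yaw is about -0.265 rad. The feeder y=0 point is near world (528,-22), and the cup is at y of about +17 mm. It has to go to +62. I'll shut the fingers and approach above the spot on the cup's right side.

Emit:
arm_command(
  rows=[
    [[0.041,-0.034,0,0,0,4,1],[0.082,-0.068,0,0,0,8,1],[0.123,-0.103,0,0,0,12,1],[0.164,-0.137,0,0,0,16,1],[0.205,-0.171,0,0,0,20,1],[0.246,-0.205,0,0,0,24,1],[0.287,-0.24,0,0,0,28,1],[0.328,-0.274,0,0,0,32,1]],
  ],
)

```text
time: 1.1
ee_pos: [405.8, -137.9, 238.7]
tcp_rot: [[0.981, -0.192, -0.0], [-0.192, -0.981, 0.0], [-0.0, -0.0, -1.0]]
ft_force: [-0.1, -1.5, -0.1]
grip_width: 10.3
grasp_force: 0.0
```

Emit:
arm_command(
  rows=[
    [[0.011,-0.033,0,0,0,1.4,1],[0.022,-0.067,0,0,0,2.8,1],[0.033,-0.1,0,0,0,4.2,1],[0.033,-0.1,0,0,0,4.2,1],[0.033,-0.1,0,0,0,4.2,1]],
  ],
)

```text
time: 1.72
ee_pos: [456.4, -47.9, 238.5]
tcp_rot: [[0.965, -0.261, -0.001], [-0.261, -0.965, -0.0], [-0.001, 0.0, -1.0]]
ft_force: [0.2, -0.1, -0.5]
grip_width: 0.3
grasp_force: 0.0
```

```bash
python3 - <<'E'
from h import *
st=robot.sense(); s=snapshot("wrist"); cv2.imwrite("pics/w1.png",s["color"])
print(st["ee_pos"],st["tcp_rot"].round(3) if hasattr(st["tcp_rot"],'round') else st["tcp_rot"],s["T_tool_cam"],st["grip_width"])
T=np.eye(4);T[:3,:3]=st["tcp_rot"];T[:3,3]=st["ee_pos"]
s["extrinsics"]=np.linalg.inv(T@s["T_tool_cam"]); w=cloud(s); np.savez("w1.npz",**s)
hsv=cv2.cvtColor(s["color"],cv2.COLOR_BGR2HSV);H,S,V=[hsv[...,i] for i in range(3)]
r=((H<8)|(H>172))&(S>150)&(w[...,2]>80)
n,l,a,c=cv2.connectedComponentsWithStats(r.astype(np.uint8))
for i in range(1,n):
    if a[i,4]>30: 
        Q=w[l==i]; Q=Q[Q[:,2]>115]
        print("red",c[i].round(1),a[i,4],len(Q),cv2.minAreaRect(Q[:,:2].astype(np.float32)) if len(Q)>3 else 0,np.nanmedian(Q,0).round(1))
g=(H>45)&(H<75)&(S>120)&(w[...,2]>48); 
n,l,a,c=cv2.connectedComponentsWithStats(g.astype(np.uint8))
for i in range(1,n):
    if a[i,4]>50: print("cup rim",a[i],c[i],cv2.minAreaRect(w[l==i][:,:2].astype(np.float32)),np.nanmedian(w[l==i],0).round(1))
E
```

```text
[456.35274418 -47.94263907 238.53827834] [[ 0.965 -0.261 -0.001]
 [-0.261 -0.965 -0.   ]
 [-0.001  0.    -1.   ]] [[-4.19649820e-04  9.54519422e-01  2.98148446e-01  7.69560402e+01]
 [ 9.99999912e-01  4.01737144e-04  1.21361949e-04  4.41779897e-02]
 [-3.93496838e-06  2.98148471e-01 -9.54519507e-01 -1.46715430e+02]
 [ 0.00000000e+00  0.00000000e+00  0.00000000e+00  1.00000000e+00]] 0.3051397704141195
red [180.6 108.6] 392 272 ((545.5265502929688, 36.65135955810547), (19.2506103515625, 6.074482440948486), 74.93401336669922) [545.4  36.  125.8]
red [262.  109.4] 355 252 ((529.0111083984375, -22.367794036865234), (19.864633560180664, 6.4833879470825195), 72.09807586669922) [529.  -22.8 125.8]
red [343.8 109.7] 349 246 ((512.706787109375, -81.81597137451172), (19.563980102539062, 6.65982723236084), 71.66170501708984) [512.8 -81.9 125.8]
cup rim [228 140  59  54 770] [256.01948052 173.29350649] ((480.0816345214844, 8.41421127319336), (54.319671630859375, 50.070030212402344), 74.35210418701172) [470.4  20.9  57. ]
```

View pics/w1.png

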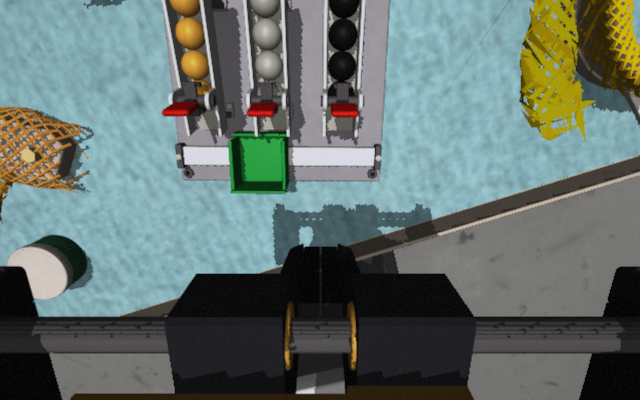

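The wrist view confirms it: brass left, red tabs at (181,109), (262,109) and (344,110), cup at (259,165). The cup measures y of about +17 mm. I'll lower beside its right wall.

Emit:
arm_command(
  rows=[
    [[0.001,-0.001,0.04,0,0,0.3,1],[0.001,-0.001,0.08,0,0,0.3,1],[0.001,-0.001,0.12,0,0,0.3,1],[0.001,-0.001,0.16,0,0,0.3,1],[0.001,-0.001,0.185,0,0,0.3,1],[0.001,-0.001,0.2,0,0,0.3,1],[0.001,-0.001,0.2,0,0,0.3,1]],
  ],
)

```text
time: 2.65
ee_pos: [457.3, -47.6, 38.2]
tcp_rot: [[0.964, -0.267, -0.002], [-0.267, -0.964, 0.001], [-0.002, -0.0, -1.0]]
ft_force: [0.0, -0.2, 0.4]
grip_width: 0.2
grasp_force: 0.0
```

Emit:
arm_command(
  rows=[
    [[0,-0.005,0,0,0,0,1],[0,-0.01,0,0,0,0,1],[0,-0.014,0,0,0,0,1],[0,-0.018,0,0,0,0,1],[0,-0.022,0,0,0,0,1],[0,-0.026,0,0,0,0,1],[0,-0.03,0,0,0,0,1],[0,-0.034,0,0,0,0,1]],
  ],
)

```text
time: 3.65
ee_pos: [467.0, -13.9, 38.8]
tcp_rot: [[0.964, -0.266, 0.0], [-0.266, -0.964, -0.0], [0.0, 0.0, -1.0]]
ft_force: [-0.3, -1.7, 1.1]
grip_width: 0.2
grasp_force: 0.7
```

Emit:
arm_command(
  rows=[
    [[0,-0.004,0,0,0,0,1],[0,-0.008,0,0,0,0,1],[0,-0.012,0,0,0,0,1],[0,-0.016,0,0,0,0,1],[0,-0.019,0,0,0,0,1],[0,-0.021,0,0,0,0,1],[0,-0.022,0,0,0,0,1],[0,-0.022,0,0,0,0,1]],
  ],
)

```text
time: 4.65
ee_pos: [472.6, 7.2, 38.7]
tcp_rot: [[0.964, -0.266, -0.0], [-0.266, -0.964, 0.0], [-0.0, -0.0, -1.0]]
ft_force: [-0.3, 0.1, -0.4]
grip_width: 0.1
grasp_force: 0.1
```

```bash
cat >> h.py <<'E'
def look(n,pic=None):
    st=robot.sense(); s=snapshot(n)
    if n=="wrist":
        T=np.eye(4);T[:3,:3]=st["tcp_rot"];T[:3,3]=st["ee_pos"]; s["extrinsics"]=np.linalg.inv(T@s["T_tool_cam"])
    if pic: cv2.imwrite(pic,s["color"])
    return st,s,cloud(s),cv2.cvtColor(s["color"],cv2.COLOR_BGR2HSV)
M=np.array([529.1,-22.5]); R=np.array([[.964,.267],[-.267,.964]])
def fe(p): return (np.asarray(p)[...,:2]-M)@R
def cup(n,pic=None):
    st,s,w,hsv=look(n,pic); H,S,V=[hsv[...,i] for i in range(3)]
    g=(H>45)&(H<75)&(S>120)&(w[...,2]>45)&(w[...,2]<70)&(np.abs(fe(w)[...,0]+55)<40)&(np.abs(fe(w)[...,1])<110)
    P=fe(w[g]); print(n,"tcp fe",fe(st["ee_pos"]).round(1),st["ee_pos"][2].round(1),"cup",len(P),np.percentile(P,[1,50,99],axis=0).round(1).tolist())
E
python3 -c "
from h import *
cup('top');cup('wrist','pics/w2.png')"
```

```text
Traceback (most recent call last):
  File "h.py", line 20, in cup
    P=fe(w[g]); print(n,"tcp fe",fe(st["ee_pos"]).round(1),st["ee_pos"][2].round(1),"cup",len(P),np.percentile(P,[1,50,99],axis=0).round(1).tolist())
                                                                                                 ~~~~~~~~~~~~~^^^^^^^^^^^^^^^^^^^^
IndexError: index -1 is out of bounds for axis 0 with size 0
```

```bash
python3 -c "
from h import *
cup('wrist','pics/w2.png')"
```

```text
wrist tcp fe [-62.4  13.5] 38.6 cup 2943 [[-76.5, 28.4], [-47.4, 79.0], [-29.8, 82.0]]
```

View pics/w2.png

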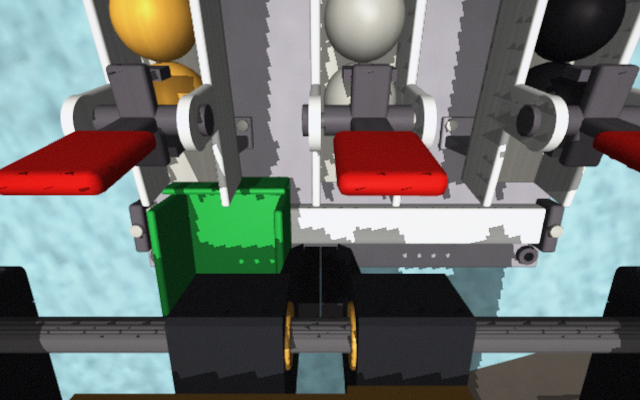

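The cup (150–290 px, rows 180–310) now sits at y of about 55 mm, so it needs roughly 7 mm more.

Emit:
arm_command(
  rows=[
    [[0,-0.002,0,0,0,0,1],[0,-0.004,0,0,0,0,1],[0,-0.006,0,0,0,0,1],[0,-0.007,0,0,0,0,1],[0,-0.007,0,0,0,0,1],[0,-0.007,0,0,0,0,1]],
  ],
)

```text
time: 5.5
ee_pos: [474.9, 13.8, 38.8]
tcp_rot: [[0.964, -0.266, 0.001], [-0.266, -0.964, 0.0], [0.001, -0.0, -1.0]]
ft_force: [-0.3, -0.7, 0.6]
grip_width: 0.2
grasp_force: 0.0
```

```bash
python3 -c "
from h import *
cup('wrist')"
```

```text
wrist tcp fe [-62.   20.5] 38.8 cup 2892 [[-76.1, 35.4], [-47.5, 86.0], [-23.0, 89.1]]
```

The cup is at 62.2 mm, which is centred. I'll back away sideways and lift.

Emit:
arm_command(
  rows=[
    [[0,0.006,0,0,0,0,1],[0,0.014,0,0,0,0,1],[0,0.018,0,0,0,0,1],[0,0.018,-0.03,0,0,0,1],[0,0.018,-0.07,0,0,0,1],[0,0.018,-0.11,0,0,0,1],[0,0.018,-0.14,0,0,0,1],[0,0.018,-0.14,0,0,0,1]],
  ],
)

```text
time: 6.55
ee_pos: [470.5, -4.0, 180.4]
tcp_rot: [[0.964, -0.266, 0.004], [-0.266, -0.964, -0.001], [0.004, -0.0, -1.0]]
ft_force: [-0.8, 0.2, 1.1]
grip_width: 0.4
grasp_force: 0.0
```

```bash
python3 - <<'E'
from h import *
cup('wrist','pics/w3.png')
st,s,w,hsv=look('wrist'); H,S,V=[hsv[...,i] for i in range(3)]
F=fe(w)
for y in(62,0,-62):
    r=((H<8)|(H>172))&(S>150)&(w[...,2]>100)&(abs(F[...,1]-y)<20)
    t=r&(w[...,2]>121); Q=F[t] if t.any() else F[r]
    print(y,len(Q),np.percentile(Q,[1,50,99],axis=0).round(1).tolist(),np.nanmax(w[r][:,2]))
b=(H>12)&(H<26)&(S>130)&(w[...,2]>75)&(abs(F[...,1]-62)<20); print("balls",np.median(F[b],0))
E
```

```text
wrist tcp fe [-61.4   2.2] 180.4 cup 1371 [[-80.4, 35.2], [-68.7, 68.7], [-30.6, 88.9]]
62 357 [[-61.3, 52.5], [-0.6, 61.7], [1.9, 80.4]] 259.0926522242403
0 358 [[-53.8, -9.0], [-0.6, 0.6], [1.9, 10.5]] 264.59530030785703
-62 365 [[-60.2, -76.2], [-0.6, -61.2], [1.9, -51.7]] 257.0405376102655
balls [42.12199329 59.23945514]
```

Emit:
arm_command(
  rows=[
    [[0.013,-0.03,0,0,0,0,1],[0.026,-0.06,0,0,0,0,1],[0.026,-0.06,0,0,0,0,1],[0.026,-0.06,0.025,0,0,0,1],[0.026,-0.06,0.05,0,0,0,1],[0.026,-0.06,0.068,0,0,0,1],[0.026,-0.06,0.074,0,0,0,1],[0.026,-0.06,0.074,0,0,0,1]],
  ],
)

```text
time: 7.65
ee_pos: [510.5, 47.0, 104.5]
tcp_rot: [[0.964, -0.266, -0.001], [-0.266, -0.964, 0.0], [-0.001, 0.0, -1.0]]
ft_force: [-0.3, -0.1, 0.2]
grip_width: 0.8
grasp_force: 0.0
```

```bash
python3 - <<'E'
from h import *
cup('wrist','pics/w4.png')
E
```

```text
wrist tcp fe [-36.5  62. ] 104.5 cup 847 [[-67.2, 36.1], [-46.2, 85.8], [-30.0, 89.2]]
```

View pics/w4.png

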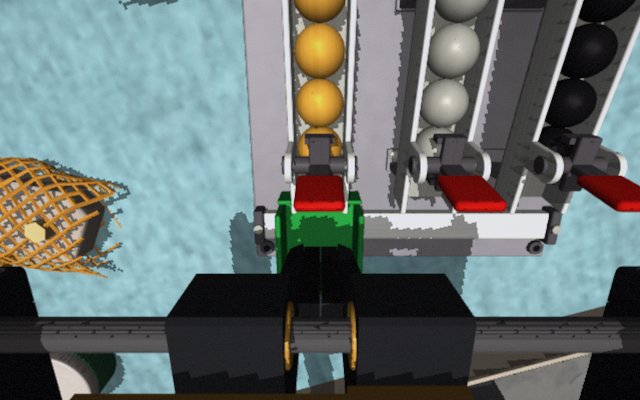

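The fingers line up with the brass tab (320,190), and the cup (278–362) is centred under that chute. I'll advance slowly and watch the force.

Emit:
arm_command(
  rows=[
    [[0.005,0,-0.002,0,0,0,1],[0.01,0,-0.002,0,0,0,1],[0.014,0,-0.002,0,0,0,1],[0.017,0,-0.002,0,0,0,1],[0.02,0,-0.002,0,0,0,1],[0.023,0,-0.002,0,0,0,1],[0.026,0,-0.002,0,0,0,1],[0.026,0,-0.002,0,0,0,1]],
  ],
)

```text
time: 8.7
ee_pos: [536.0, 40.4, 106.7]
tcp_rot: [[0.964, -0.266, -0.0], [-0.266, -0.964, 0.0], [-0.0, -0.0, -1.0]]
ft_force: [-1.3, 0.6, 0.8]
grip_width: 0.4
grasp_force: 0.7
```

Emit:
arm_command(
  rows=[
    [[0.002,0,0,0,0,0,1],[0.004,0,0,0,0,0,1],[0.006,0,0,0,0,0,1],[0.006,0,0,0,0,0,1]],
  ],
)

```text
time: 9.2
ee_pos: [541.7, 38.9, 106.8]
tcp_rot: [[0.964, -0.266, -0.0], [-0.266, -0.964, 0.0], [-0.0, -0.0, -1.0]]
ft_force: [-3.6, 0.3, 3.1]
grip_width: 0.8
grasp_force: 1.6
```

Emit:
arm_command(
  rows=[
    [[0.002,0,0,0,0,0,1],[0.004,0,0,0,0,0,1],[0.005,0,0,0,0,0,1],[0.005,0,0,0,0,0,1]],
  ],
)

```text
time: 9.7
ee_pos: [546.3, 37.6, 106.6]
tcp_rot: [[0.964, -0.266, -0.001], [-0.266, -0.964, 0.0], [-0.001, 0.0, -1.0]]
ft_force: [-4.2, 0.8, 2.8]
grip_width: 0.3
grasp_force: 2.6
```

```bash
python3 - <<'E'
from h import *
st,s,w,h=look('wrist','pics/w5.png'); print(fe(st["ee_pos"]),st["ft_force"])
E
```

```text
[ 0.52993341 62.50889419] [-4.17888075  0.75092857  2.75761346]
```

View pics/w5.png

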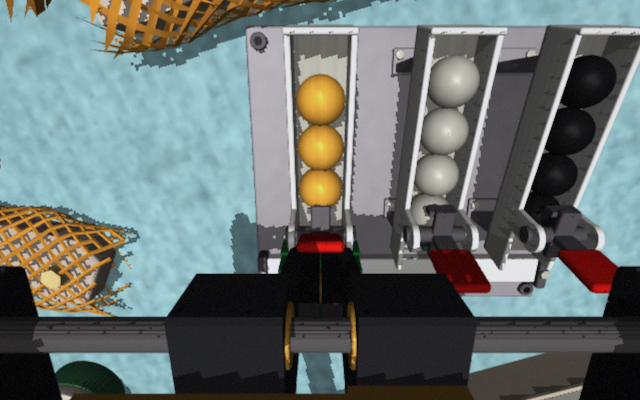

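The brass tab (320,243) is tilting back and the second ball is still held. I'll go on to the stop.

Emit:
arm_command(
  rows=[
    [[0.001,0,0,0,0,0,1],[0.002,0,0,0,0,0,1],[0.003,0,0,0,0,0,1],[0.003,0,0,0,0,0,1]],
  ],
)

```text
time: 10.25
ee_pos: [548.1, 37.1, 106.3]
tcp_rot: [[0.964, -0.266, -0.004], [-0.266, -0.964, 0.001], [-0.004, 0.0, -1.0]]
ft_force: [-8.6, 1.6, 2.8]
grip_width: 0.5
grasp_force: 4.8
```

Emit:
arm_command(
  rows=[
    [[0.001,0,0,0,0,0,1],[0.002,0,0,0,0,0,1],[0.002,0,0,0,0,0,1]],
  ],
)

```text
time: 10.62
ee_pos: [548.5, 37.0, 106.1]
tcp_rot: [[0.964, -0.266, -0.007], [-0.266, -0.964, 0.001], [-0.008, 0.001, -1.0]]
ft_force: [-14.7, 5.0, 6.9]
grip_width: 0.2
grasp_force: 8.5
```

The force rose to 15 N with no further travel, so the lever is at its stop. I'll withdraw toward the robot, lift and check.

Emit:
arm_command(
  rows=[
    [[-0.006,0,0,0,0,0,1],[-0.016,0,0,0,0,0,1],[-0.03,0,0,0,0,0,1],[-0.045,0,0,0,0,0,1],[-0.045,0,-0.03,0,0,0,1],[-0.045,0,-0.07,0,0,0,1],[-0.055,0,-0.11,0,0,0,1],[-0.055,0,-0.11,0,0,0,1]],
  ],
)

```text
time: 11.62
ee_pos: [498.9, 50.9, 219.5]
tcp_rot: [[0.964, -0.266, 0.007], [-0.266, -0.964, -0.001], [0.007, -0.001, -1.0]]
ft_force: [-0.2, 0.3, -0.3]
grip_width: 0.1
grasp_force: 0.0
```

```bash
python3 - <<'E'
from h import *
cup('wrist','pics/w6.png')
st,s,w,hsv=look('wrist'); H,S,V=[hsv[...,i] for i in range(3)]; F=fe(w)
b=(H>12)&(H<26)&(S>130)&(abs(F[...,1]-62)<30)
for lo,hi in((20,50),(60,110)):
    q=b&(w[...,2]>lo)&(w[...,2]<hi)&(F[...,0]>-90); print(lo,q.sum(),np.median(F[q],0) if q.any() else 0,w[q][:,2].max() if q.any() else 0)
for y in(62,0,-62):
    r=((H<8)|(H>172))&(S>150)&(w[...,2]>121)&(w[...,2]<135)&(abs(F[...,1]-y)<15)&(abs(F[...,0])<30); print(y,np.median(F[r],0))
E
```

```text
wrist tcp fe [-48.7  62.7] 219.5 cup 879 [[-80.5, 36.0], [-76.0, 63.8], [-30.6, 89.2]]
20 426 [-63.58601794  62.67023438] 48.241830787199774
60 1593 [44.10277857 62.70374851] 93.31484724722253
62 [ 0.20711918 62.65314439]
0 [-0.29658073  1.61329455]
-62 [ -0.26878728 -60.18175549]
```

View pics/w6.png

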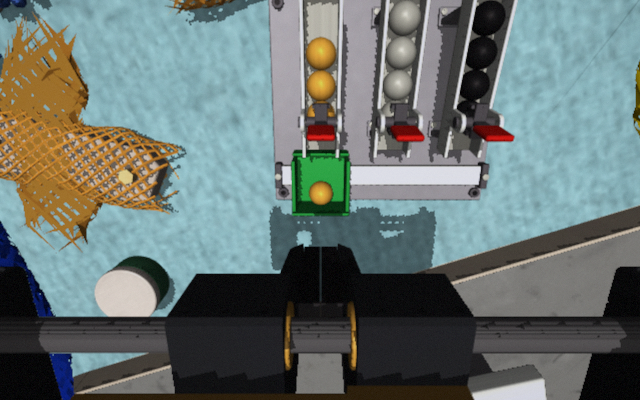

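One brass ball lies in the cup (320,193). The other three are in the chute with the front one behind the tooth, and all the tabs are level again. I'll let it settle briefly and hand in.

Emit:
arm_command(
  rows=[
    [[0,0,0,0,0,0,1],[0,0,0,0,0,0,1],[0,0,0,0,0,0,1],[0,0,0,0,0,0,1],[0,0,0,0,0,0,1],[0,0,0,0,0,0,1],[0,0,0,0,0,0,1],[0,0,0,0,0,0,1]],
  ],
)

```text
time: 12.72
ee_pos: [498.3, 50.8, 216.8]
tcp_rot: [[0.964, -0.266, 0.0], [-0.266, -0.964, 0.0], [0.0, -0.0, -1.0]]
ft_force: [0.2, 0.4, 0.8]
grip_width: 0.3
grasp_force: 0.0
```

```bash
python3 -c "
from h import *
print(robot.sign_off())"
```

```text
the job is handed in; nothing more can be done
None
```

The last wrist picture shows one brass ball in the centred cup, three still in the chute and all levers sprung back; I handed the job in at about 13 s, and the hand-in call gave no verdict.

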